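Fit the spacer sleeve on the bare wheel axle

ROBOT

A 7-joint arm with a two-finger parallel gripper is mounted at the origin on the work surface. World frame = base frame: x ahead of the robot, y to its left, z up, the work surface at z = 0. Lengths are in mm, angles in rad, forces in N, time in s.
With the tool pointing down it reaches from about 400 to 875 mm from the base axis. Payload 6.5 kg.
Tool frame: the origin (TCP) lies between the finger pads; the fingertips stand 14 mm ahead of it and the grasp point (between the pads) lies 5 mm behind it; z points along the fingers, y is the direction in which the jaws open and shut (so a half turn about z gives the same grasp; the last joint's range is limited). The gripper opens to 85 mm and grips with 20 to 120 N. Pads are 22 mm wide; open, the fingers measure 114 mm over their backs; the gripper's body (76 mm by 85 mm) begins 54 mm behind the grasp point. The pads swing forward as they close: fully open they stand 13 mm farther back than shut.
Start: joints at [1.142, 0.536, -0.004, 1.538, 0.003, 1.067, -0.071], TCP at [230.676, -607.683, 245.29] pointing down, gripper open.
Joint ranges: [-2.7, 2.7], [-0.37, 2.16], [-1.27, 1.26], [0.24, 2.4], [-1.31, 4.45], [0.19, 1.91], [-2.76, 2.76]. Speed limits (rad/s): [2.39, 2.39, 3.14, 3.14, 3.14, 3.14, 3.14].

INTERFACE

Orientations are given as [roll, pitch, yaw] about the fixed x, y, z axes, in that order (R = Rz(yaw) Ry(pitch) Rx(roll)).
In Python, from station import * gives the robot as it stands.
- The arm moves only by the tool arm_command, never from a script. Its argument "deltas" is a list of rows, each a list of 7 numbers: the shift along the world's x, y, z scaled (see below), then the turn, a rotation vector about the world's x, y, z scaled (see below), then the opening, from -1 (shut) to 1 (fully open), so that 0 is half open. In form: [[dx, dy, dz, rx, ry, rz, hand], ...]. A call has 1 to 8 rows; each row is the pose to reach, as a shift and turn from the pose measured when the call began; what a row does not reach only later rows make up. The controller multiplies each number of a shift by 25 cm and each number of a turn by 90 degrees. A row lasts 1/12 s, in which the tool goes at most 41.7 mm and 7.16 degrees, less where a joint would pass 70% of its speed; a pose out of reach is approached as far as the arm can. A call with a number of a shift or a turn outside -1 to 1 is refused whole. A call with a gripper value outside its range is refused whole. The fingers move at their own pace and stop on an object; "grip_force" is the grip in N (left out, the last holds). Time passes only in rows, so rows that repeat a pose let the fingers close. It gives the time, the measured TCP pose, the force and the opening at its end, in the units of the state.
- get_state(): the state, without advancing time (a new reading comes with each control period).
- read_camera(name): name is "scene" or "top" or "wrist"; returns (picture, depth): 420x560x3 uint8, red, green, blue; 420x560 float32, mm along the optical axis (not along the pixel's ray), 0 where there is no reading.
- camera_model(name): a dict with "intrinsics" (3x3 intrinsics, pixels), "pose" (4x4, takes a point from camera to world coordinates). Camera axes: x right, y down, z forward; pixel columns grow to the right and rows downward; lengths in mm; the calibration is good to about 2 mm. A picture is of the moment at which its call begins: read the wrist's pose just before it. camera_model takes no time and is no camera call; for the wrist camera it gives the pose at the moment of the call.
- hand_in(): hands the job in, once; it reports no verdict.
The state is a dict: "time": time; "joint_positions": joint angles; "joint_velocities": joint speeds; "tau": joint torques, N m; "ee_pos": TCP position; "tool_rot": TCP orientation; "ft_force": force on the tool from outside, world axes, zero at the start; "wrist_torque": the same for the moment, N m; "opening": finger opening in mm.
Only numpy, scipy, OpenCV 4.12 (cv2) and the standard library are available. Lean on these libraries where they do the work, as an engineer would, in place of code of your own. Each camera call takes 0.05 s, during which the arm holds its last target. There are 200 camera calls.

TASK

Two mower-wheel axles stand upright on the shed bench and one already wears its spacer sleeve. Take the loose tall sleeve, slide it over the bare axle and lower it, without dropping it, until it sits fully home on the axle's shoulder, then let go. Leave the short collar and the sleeve that is already fitted where they are.

Things in the scene. Friction and masses are not known exactly. Their poses are not given: they have to be found in the camera images.
- sleeve_mid (a point): centre of the loose tall spacer sleeve, an aluminium tube standing upright on the bench: outer diameter 50 mm, bore 36 mm, height 44 mm, about 0.12 kg. The point lies on its axis, 22 mm above its lower rim; z runs along the tube. Yaw does not matter and both ends are alike.
- axle: the bare wheel axle, fixed; origin at the centre of its underside on the bench, z up. Dark steel plate 90 x 90 x 12 mm with bolt heads; on it a round shoulder 64 mm across, its flat top 30 mm above the origin (the sleeve sits here); a bright shaft 24 mm thick up to 80 mm, tapering to a 10 mm tip at 95 mm. A sleeve fully home has its centre 52 mm above the origin, with 6 mm play all round.
- fitted_mid (a point): centre (half-way up) of an identical sleeve that already sits on the shoulder of the second axle, an identical fixed axle; it shows where that other axle stands, which may be to the left or to the right. To be left alone.
- collar_mid (a point): centre (half-way up) of the short collar lying on the bench, a low aluminium ring of the same outer diameter 50 mm and bore 36 mm but only 16 mm high. Not wanted; to be left alone.

How it is judged:
By the outcome, as a careful person would: the job done as asked, in the order asked, and still so for the second after the job is handed in, with the robot touching nothing.
It also fails if it takes over 38 s, if anything falls off the work surface, if the arm or the gripper's body presses on something with over 40 N, if the wrist force passes 120 N, or if a joint passes its speed limit or range.

## Working session

There is one attempt and no reset: what is moved stays moved. The work goes in short steps, Python scripts to look and compute and a tool call to move; the robot and the scene stay as the last step left them, time stands still between calls to the robot, and variables do not carry over. Pictures are saved under pics/ and viewed, about 8 in all and at most 12, crops included, and the job is handed in when it is done.

Besides the shell and the picture viewer there is one more tool, called after "Emit:" by a JSON object that holds its "api" and its "payload", one argument or row to a line. arm_command: Moves the arm, as the interface text tells. Its arguments: {"type":"object","properties":{"deltas":{"type":"array","items":{"type":"array","items":{"type":"number","minimum":-1,"maximum":1}}},"grip_force":{"type":"number"}},"required":["deltas"]}

```bash
mkdir -p pics; cat > h.py <<'E'
from station import *
import numpy as np, cv2
def snap(n,tag):
    m=camera_model(n); p,d=read_camera(n)
    np.savez(f'pics/{tag}.npz',p=p,d=d,K=m['intrinsics'],T=m['pose'])
    cv2.imwrite(f'pics/{tag}.png',p[:,:,::-1]); return p,d,np.array(m['intrinsics']),np.array(m['pose'])
def cloud(d,K,T):
    v,u=np.indices(d.shape); c=np.stack([(u-K[0,2])/K[0,0]*d,(v-K[1,2])/K[1,1]*d,d],-1)
    return c@T[:3,:3].T+T[:3,3]
def ray(u,v,z,K,T):
    r=T[:3,:3]@np.linalg.solve(K,[u,v,1.]); o=T[:3,3]; return o+r*(z-o[2])/r[2]
E
python3 - <<'E'
from h import *
s=get_state();print({k:np.round(v,3) for k,v in s.items()})
ims=[]
for n in ('top','scene'):
    p,d,K,T=snap(n,n+'0');print(n,K.round(1).tolist(),T.round(3).tolist())
    W=cloud(d,K,T);W[d==0]=0
    m=((W[...,2]>8)&(W[...,2]<130)).astype('uint8')
    k,l,st,c=cv2.connectedComponentsWithStats(m)
    for i in range(1,k):
        if st[i,4]>40:
            w=W[l==i];print(st[i],w.min(0).round(),w.max(0).round())
E
```

```text
{'time': np.float64(0.0), 'joint_positions': array([ 1.142,  0.537, -0.004,  1.539,  0.003,  1.067, -0.071]), 'joint_velocities': array([ 0.001,  0.001, -0.001,  0.001, -0.001,  0.001, -0.001]), 'tau': array([-1.0000e-03, -5.8339e+01,  1.0480e+00, -2.5910e+01,  1.2000e-02,
        1.0000e-02,  0.0000e+00]), 'ee_pos': array([ 230.415, -607.12 ,  244.404]), 'tool_rot': array([-3.14 ,  0.   ,  0.363]), 'ft_force': array([ 0.458,  0.385, -0.98 ]), 'wrist_torque': array([ 0.005, -0.009, -0.012]), 'opening': np.float64(85.886)}
top [[418.0, 0.0, 281.2], [0.0, 418.0, 207.2], [0.0, 0.0, 1.0]] [[0.046, -0.977, 0.21, 299.933], [-0.999, -0.044, 0.016, -13.255], [-0.006, -0.21, -0.978, 1066.081], [0.0, 0.0, 0.0, 1.0]]
[ 293   65   35   49 1310] [ 789. -105.    8.] [915. -11.  69.]
[ 148   81   37   40 1057] [753. 280.   8.] [835. 363.  83.]
[ 188   83   35   39 1028] [753. 176.   9.] [833. 258.  82.]
[ 378   89   37   39 1062] [ 757. -326.    8.] [ 839. -244.   82.]
[   0   98   47   82 1837] [569. 629.   8.] [788. 784.  46.]
[ 539  138   21  117 1220] [ 438. -701.    8.] [ 717. -670.   93.]
[28
[... 1062 characters left out ...]
[115. 112. 130.]
[   0  104   71   90 3403] [ 362. -710.    8.] [ 623. -677.  130.]
[166 138  52  48 556] [ 244. -456.    8.] [ 407. -224.   26.]
[ 122  184   59   52 1316] [ 521. -341.    8.] [ 626. -231.   95.]
[222 206  23  16 202] [ 465. -149.    8.] [ 516. -101.   18.]
[329 219  26  29 614] [460.  95.   8.] [512. 144.  47.]
[239 244  19  36 394] [584. -41.   8.] [667.  -6.  28.]
[  42  248   58   60 2661] [ 764. -321.    8.] [ 846. -241.   80.]
[ 410  257   59   61 2487] [525. 267.   8.] [626. 374.  96.]
[ 126  309   75   81 4186] [ 795. -100.    8.] [919.  -7.  65.]
[ 322  332   61   78 3863] [762. 179.   8.] [842. 263.  79.]
[ 393  356   70   64 3723] [763. 283.   8.] [844. 367.  79.]
```

View pics/top0.png

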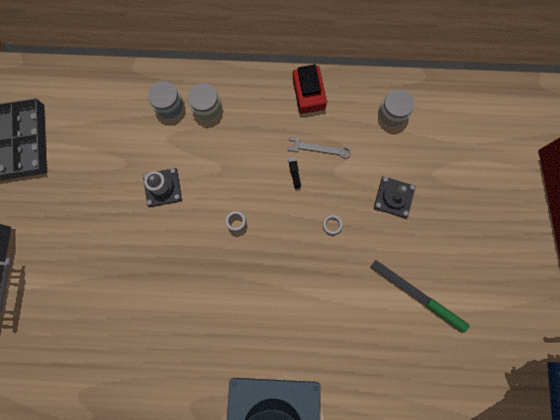

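View pics/scene0.png

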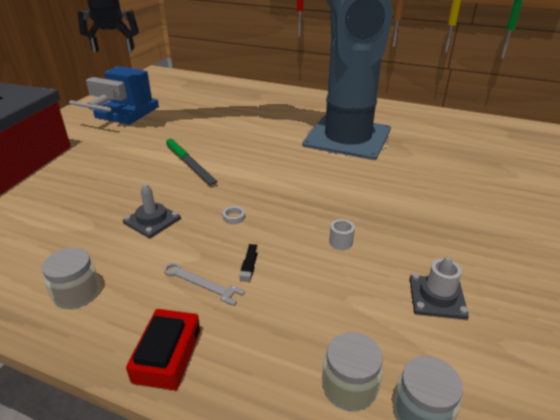

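The top view shows the bare axle at pixel (395,196), the loose sleeve at (236,222), the collar at (333,225) and the fitted axle at (158,185). The scene view agrees. In world coordinates the sleeve is near (483,117) and the bare axle near (571,-287). I'll move above the sleeve.

Emit:
{"api": "arm_command", "payload": {
  "deltas": [
    [1,1,0,0,0,0,1],
    [1,1,0,0,0,0,1],
    [1,1,0,0,0,0,1],
    [1,1,0,0,0,0,1],
    [1,1,0,0,0,0,1],
    [1,1,0,0,0,0,1],
    [1,1,0,0,0,0,1],
    [1,1,0,0,0,0,1]
  ]
}}

```text
time: 0.77
ee_pos: [467.0, -369.9, 244.3]
tool_rot: [-3.14, 0.0, 0.363]
ft_force: [0.3, -0.4, 0.5]
opening: 85.4
```

Emit:
{"api": "arm_command", "payload": {
  "deltas": [
    [0,1,0,0,0,0,1],
    [0,1,0,0,0,0,1],
    [0,1,0,0,0,0,1],
    [0,1,0,0,0,0,1],
    [0,1,0,0,0,0,1],
    [0,1,0,0,0,0,1],
    [0,1,0,0,0,0,1]
  ]
}}

```text
time: 1.35
ee_pos: [466.9, -111.1, 244.2]
tool_rot: [-3.136, -0.0, 0.373]
ft_force: [-0.3, 0.5, 0.8]
opening: 85.5
```

Emit:
{"api": "arm_command", "payload": {
  "deltas": [
    [0.06,0.91,0,0,0,0,1],
    [0.06,0.91,0,0,0,0,1],
    [0.06,0.91,0,0,0,0,1],
    [0.06,0.91,0,0,0,0,1],
    [0.06,0.91,0,0,0,0,1],
    [0.06,0.91,0,0,0,0,1],
    [0.06,0.91,0,0,0,0,1],
    [0.06,0.91,0,0,0,0,1]
  ]
}}

```text
time: 2.02
ee_pos: [481.6, 117.9, 244.0]
tool_rot: [-3.135, 0.0, 0.377]
ft_force: [0.3, -1.7, 0.2]
opening: 85.2
```

```bash
cat > w.py <<'E'
from h import *
import sys
def comps(tag,lo=8,hi=130,amin=150):
    s=get_state();print(s['time'].round(2),s['ee_pos'].round(1),s['tool_rot'].round(3),s['ft_force'].round(1),round(float(s['opening']),1))
    p,d,K,T=snap('wrist',tag);print(T[:3,3].round(),T[:3,2].round(2))
    W=cloud(d,K,T);W[d==0]=0
    m=((W[...,2]>lo)&(W[...,2]<hi)).astype('uint8')
    k,l,st,c=cv2.connectedComponentsWithStats(m)
    for i in range(1,k):
        if st[i,4]>amin:
            w=W[l==i];zt=np.percentile(w[:,2],98)
            t=w[w[:,2]>zt-6][:,:2].astype('float32');(cx,cy),r=cv2.minEnclosingCircle(t)
            print(st[i],w.min(0).round(),w.max(0).round(),'top z',zt.round(1),'circ',round(cx,1),round(cy,1),round(r,1))
if __name__=='__main__': comps(sys.argv[1])
E
python3 w.py w1
```

```text
Traceback (most recent call last):
  File "w.py", line 14, in <module>
    if __name__=='__main__': comps(sys.argv[1])
                             ~~~~~^^^^^^^^^^^^^
  File "w.py", line 4, in comps
    s=get_state();print(s['time'].round(2),s['ee_pos'].round(1),s['tool_rot'].round(3),s['ft_force'].round(1),round(float(s['opening']),1))
                        ^^^^^^^^^^^^^^^
AttributeError: 'float' object has no attribute 'round'
```

```bash
sed -i "s/s=get_state();/s={k:np.array(v) for k,v in get_state().items()};/" w.py
python3 w.py w1
```

```text
2.02 [481.6 117.9 244. ] [-3.135  0.     0.377] [ 0.3 -1.7  0.2] 85.2
[551. 144. 372.] [-0.27 -0.1  -0.96]
[  64    0  112   86 7798] [517. 264.   8.] [617. 357.  96.] top z 93.3 circ 570.1 317.6 8.2
[ 437   70   37   83 1720] [582. -44.   8.] [666.  -8.  28.] top z 26.8 circ 617.4 -27.4 35.7
[ 258  161   46   49 1189] [460.  92.   8.] [509. 141.  46.] top z 44.7 circ 483.9 116.1 24.9
[444 230  44  39 799] [ 465. -152.    8.] [ 515. -103.   18.] top z 16.8 circ 490.0 -128.0 25.1
```

View pics/w1.png

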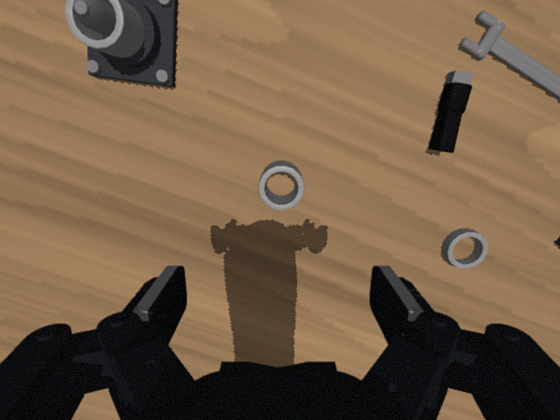

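The wrist view shows the sleeve ring at pixel (281,187) between the open fingers. It measures (484,116) with radius 24.9 mm and its top at 44.7 mm, matching the given sizes. I'll descend to just above it and check again.

Emit:
{"api": "arm_command", "payload": {
  "deltas": [
    [0.01,-0.007,-0.56,0,0,0,1],
    [0.01,-0.007,-0.56,0,0,0,1],
    [0.01,-0.007,-0.56,0,0,0,1],
    [0.01,-0.007,-0.56,0,0,0,1],
    [0.01,-0.007,-0.56,0,0,0,1],
    [0.01,-0.007,-0.56,0,0,0,1]
  ]
}}

```text
time: 2.57
ee_pos: [484.0, 112.4, 103.6]
tool_rot: [-3.137, 0.003, 0.372]
ft_force: [0.1, -0.5, 0.4]
opening: 85.3
```

```bash
python3 w.py w2
```

```text
2.57 [484.  112.4 103.6] [-3.137e+00  3.000e-03  3.720e-01] [ 0.1 -0.5  0.4] 85.3
[553. 138. 231.] [-0.27 -0.1  -0.96]
[   0    0   93   67 5571] [524. 264.   8.] [575. 321.  37.] top z 31.0 circ 551.8 296.8 15.5
[ 528   38   32  136 2815] [582. -45.   8.] [661.  -8.  28.] top z 26.9 circ 613.7 -28.2 32.3
[ 234  186   77   84 3837] [459.  92.   8.] [509. 141.  46.] top z 44.4 circ 483.7 116.4 24.9
[ 127  266   60   78 1851] [458. 148. 101.] [480. 167. 130.] top z 129.6 circ 467.8 155.5 12.0
[ 369  266   61   78 1869] [489.  61. 101.] [513.  77. 130.] top z 129.6 circ 501.6 69.3 12.0
[ 522  288   38   57 1100] [ 465. -143.    8.] [ 511. -102.   18.] top z 16.5 circ 488.9 -127.0 25.2
```

Emit:
{"api": "arm_command", "payload": {
  "deltas": [
    [0,0.016,-0.1,0,0,0,1],
    [0,0.016,-0.2,0,0,0,1],
    [0,0.016,-0.31,0,0,0,1],
    [0,0.016,-0.31,0,0,0,1],
    [0,0.016,-0.31,0,0,0,1]
  ]
}}

```text
time: 3.03
ee_pos: [485.5, 116.8, 28.2]
tool_rot: [-3.137, -0.0, 0.372]
ft_force: [-0.2, 0.4, 1.0]
opening: 85.4
```

```bash
python3 w.py w3
```

```text
3.03 [485.5 116.8  28.2] [-3.137 -0.     0.372] [-0.2  0.4  1. ] 85.4
[554. 143. 156.] [-0.27 -0.1  -0.96]
[  218   225   118   131 10685] [459.  92.   8.] [509. 141.  46.] top z 44.2 circ 483.6 116.1 25.2
[    0   266   560   154 46469] [451.  45.  26.] [524. 190. 112.] top z 109.9 circ 496.9 120.4 60.5
```

View pics/w3.png

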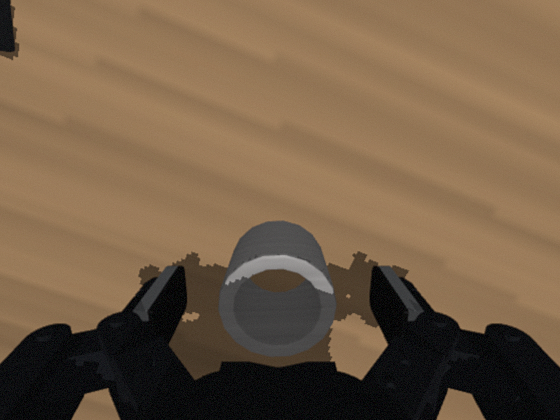

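The sleeve at (278,300) is centred between the pads. The fingertips read about 26 mm high while open, so I'll go 8 mm lower and then grip.

Emit:
{"api": "arm_command", "payload": {
  "deltas": [
    [-0.005,-0.002,-0.032,0,0,0,1],
    [-0.005,-0.002,-0.032,0,0,0,1],
    [-0.005,-0.002,-0.032,0,0,0,-0.2],
    [-0.005,-0.002,-0.032,0,0,0,-0.2],
    [-0.005,-0.002,-0.032,0,0,0,-0.2],
    [-0.005,-0.002,-0.032,0,0,0,-0.2],
    [-0.005,-0.002,-0.032,0,0,0,-0.2],
    [-0.005,-0.002,-0.032,0,0,0,-0.2]
  ],
  "grip_force": 50
}}

```text
time: 3.75
ee_pos: [485.4, 116.7, 21.8]
tool_rot: [-3.138, -0.003, 0.372]
ft_force: [-0.9, -0.6, 7.2]
opening: 48.2
```

Emit:
{"api": "arm_command", "payload": {
  "deltas": [
    [0,0,0,0,0,0,-0.3],
    [0,0,0,0,0,0,-0.3],
    [0,0,0,0,0,0,-0.3],
    [0,0,0,0,0,0,-0.3]
  ]
}}

```text
time: 4.08
ee_pos: [485.4, 116.8, 21.8]
tool_rot: [-3.138, -0.003, 0.372]
ft_force: [-0.9, 0.4, 1.9]
opening: 48.3
```

Emit:
{"api": "arm_command", "payload": {
  "deltas": [
    [0,0,0.05,0,0,0,-0.3],
    [0,0,0.1,0,0,0,-0.3],
    [0,0,0.2,0,0,0,-0.3],
    [0,0,0.2,0,0,0,-0.3]
  ]
}}

```text
time: 4.42
ee_pos: [487.4, 117.3, 74.7]
tool_rot: [-3.138, -0.008, 0.372]
ft_force: [0.6, -0.1, -0.5]
opening: 48.7
```

```bash
python3 w.py w4
```

```text
4.42 [487.4 117.3  74.7] [-3.138 -0.008  0.372] [ 0.6 -0.1 -0.5] 48.7
[555. 143. 203.] [-0.26 -0.1  -0.96]
[   0    0   73   71 4623] [528. 264.   8.] [572. 303.  30.] top z 24.8 circ 550.0 281.9 13.7
[   65   224   428   190 30203] [458.  61.  52.] [520. 177. 130.] top z 129.1 circ 497.9 120.8 60.4
```

View pics/w4.png

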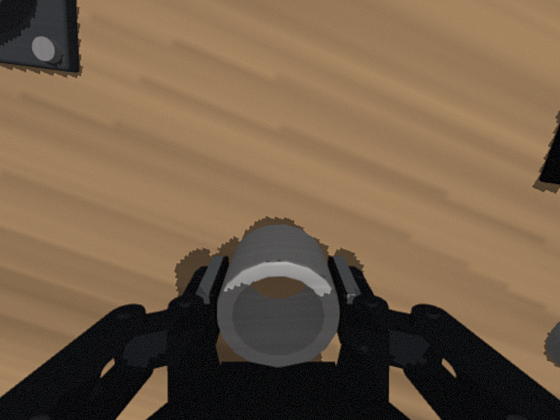

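The sleeve is held at (278,315), upright and clear of the bench. I'll raise it and carry it toward the bare axle.

Emit:
{"api": "arm_command", "payload": {
  "deltas": [
    [0,0,0.46,0,0,0,-0.3],
    [0,0,0.46,0,0,0,-0.3],
    [0,-1,0.46,0,0,0,-0.3],
    [0.1,-1,0.46,0,0,0,-0.3],
    [0.1,-1,0.46,0,0,0,-0.3],
    [0.1,-1,0.46,0,0,0,-0.3],
    [0.1,-1,0.46,0,0,0,-0.3],
    [0.1,-1,0.46,0,0,0,-0.3]
  ]
}}

```text
time: 5.13
ee_pos: [510.7, -131.4, 187.2]
tool_rot: [-3.137, -0.005, 0.372]
ft_force: [1.8, -0.0, -1.0]
opening: 48.2
```

```bash
python3 w.py w5
```

```text
5.13 [ 510.7 -131.4  187.2] [-3.137 -0.005  0.372] [ 1.8 -0.  -1. ] 48.2
[ 579. -106.  316.] [-0.27 -0.1  -0.96]
[ 197    0   33   86 2068] [583. -45.   8.] [653. -12.  28.] top z 26.6 circ 616.1 -29.6 33.6
[ 383  133  129  121 8624] [ 516. -343.    8.] [ 625. -234.   96.] top z 93.0 circ 570.7 -287.3 8.4
[244 189  49  42 729] [ 467. -153.    8.] [ 515. -104.   17.] top z 16.5 circ 490.3 -128.5 25.1
[389 388  26  32 211] [ 304. -395.    9.] [ 336. -342.   21.] top z 19.3 circ 322.2 -365.1 27.1
```

Emit:
{"api": "arm_command", "payload": {
  "deltas": [
    [0.1,-0.2,0,0,0,0,-0.3],
    [0.16,-0.4,0,0,0,0,-0.3],
    [0.16,-0.4,0,0,0,0,-0.3],
    [0.16,-0.4,0,0,0,0,-0.3],
    [0.16,-0.4,0,0,0,0,-0.3]
  ]
}}

```text
time: 5.6
ee_pos: [550.8, -244.7, 186.7]
tool_rot: [3.139, -0.004, 0.356]
ft_force: [0.2, 0.7, -0.4]
opening: 48.7
```

```bash
cat > ax.py <<'E'
from w import *
comps(sys.argv[1])
z=np.load(f'pics/{sys.argv[1]}.npz');W=cloud(z['d'],z['K'],z['T']);W[z['d']==0]=0
near=np.hypot(W[...,0]-571,W[...,1]+287)<70
for a,b in ((10,15),(27,33),(60,79),(81,97),(100,190)):
    w=W[near&(W[...,2]>a)&(W[...,2]<b)][:,:2].astype('float32')
    if len(w)>20: print(a,b,len(w),'circ',np.round(cv2.minEnclosingCircle(w)[0],1),round(cv2.minEnclosingCircle(w)[1],1),'rect',cv2.minAreaRect(w))
# held sleeve: pixels near the grasp, below the pads
s=get_state();e=np.array(s['ee_pos']);r=np.hypot(W[...,0]-e[0],W[...,1]-e[1])
w=W[(r<27)&(W[...,2]>e[2]-25)&(W[...,2]<e[2]+35)]
if len(w): print('held top z-TCP',np.percentile(w[:,2],[2,98]).round(1)-e[2].round(1)); t=w[w[:,2]>np.percentile(w[:,2],98)-4][:,:2].astype('float32');print(cv2.minEnclosingCircle(t))
E
python3 ax.py w6
```

```text
5.6 [ 550.8 -244.7  186.7] [ 3.139 -0.004  0.356] [ 0.2  0.7 -0.4] 48.7
[ 619. -219.  315.] [-0.27 -0.1  -0.96]
[  49    0   37   84 2298] [583. -46.   8.] [653. -12.  28.] top z 26.3 circ 616.2 -31.2 33.5
[ 264  128  125  122 7914] [ 517. -344.    8.] [ 625. -235.   96.] top z 93.1 circ 570.8 -288.8 8.7
[ 123  187   52   49 1100] [ 466. -154.    8.] [ 515. -105.   18.] top z 16.4 circ 490.7 -129.3 24.9
10 15 3586 circ [ 570.5 -289.2] 62.1 rect ((570.8001098632812, -288.8504943847656), (89.64430236816406, 89.73931121826172), 75.3779525756836)
27 33 2482 circ [ 570.8 -289.1] 32.1 rect ((570.9053955078125, -288.454345703125), (62.6679801940918, 63.45640182495117), 56.91678237915039)
60 79 189 circ [ 570.4 -289. ] 12.1 rect ((570.70654296875, -287.6666259765625), (21.038511276245117, 23.46001434326172), 86.0440902709961)
81 97 605 circ [ 570.9 -288.8] 11.4 rect ((571.3665771484375, -288.356201171875), (21.58656120300293, 21.85447120666504), 55.63512420654297)
100 190 3979 circ [ 559.6 -249.3] 30.7 rect ((557.3984375, -246.44894409179688), (43.632328033447266, 52.910614013671875), 62.084712982177734)
held top z-TCP [-18.8  25.2]
((550.8173828125, -242.1401824951172), 26.984691619873047)
```

View pics/w6.png

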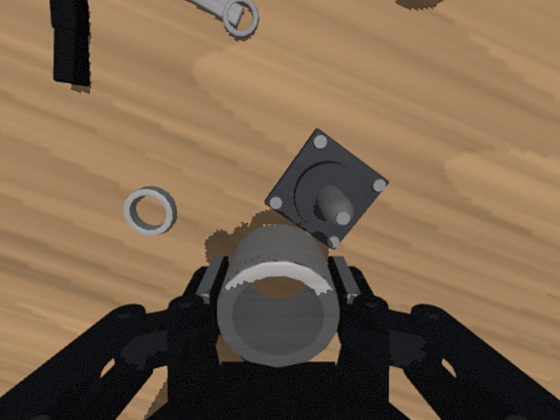

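The wrist view shows the bare axle at (330,190) and the held sleeve at (278,315). All four axle sections agree on (570.8,-288.9). The sleeve sits about 1.5 mm in -x of the TCP, so the TCP target is (572,-288.5).

Emit:
{"api": "arm_command", "payload": {
  "deltas": [
    [0.086,-0.175,0,0,0,0,-0.3],
    [0.086,-0.175,0,0,0,0,-0.3],
    [0.086,-0.175,0,0,0,0,-0.3],
    [0.086,-0.175,-0.12,0,0,0,-0.3],
    [0.086,-0.175,-0.2,0,0,0,-0.3],
    [0.086,-0.175,-0.2,0,0,0,-0.3],
    [0.086,-0.175,-0.2,0,0,0,-0.3]
  ]
}}

```text
time: 6.23
ee_pos: [571.5, -283.4, 135.8]
tool_rot: [-3.14, -0.002, 0.362]
ft_force: [-0.3, -0.3, -1.0]
opening: 48.9
```

```bash
python3 ax.py w7
```

```text
6.23 [ 571.5 -283.4  135.8] [-3.14e+00 -2.00e-03  3.62e-01] [-0.3 -0.3 -1. ] 48.9
[ 640. -258.  264.] [-0.27 -0.1  -0.96]
[ 212  138  146  131 9232] [ 532. -343.    8.] [ 625. -235.  130.] top z 128.0 circ 582.2 -280.0 29.9
[  45  204   63   57 1664] [ 466. -154.    8.] [ 516. -105.   17.] top z 16.2 circ 490.8 -129.0 25.3
[ 242  284   72   32 1165] [ 551. -303.  113.] [ 571. -270.  130.] top z 129.7 circ 564.8 -286.2 17.2
10 15 4027 circ [ 570.9 -289.3] 62.1 rect ((570.9163208007812, -288.93536376953125), (89.33562469482422, 89.56137084960938), 75.25957489013672)
27 33 2882 circ [ 570.7 -289.2] 32.1 rect ((578.7556762695312, -287.17413330078125), (47.11656951904297, 63.43877410888672), 13.655381202697754)
60 79 164 circ [ 576.8 -287.4] 10.0 rect ((579.5524291992188, -286.692138671875), (5.6998982429504395, 19.922399520874023), 15.196452140808105)
100 190 29512 circ [ 579.4 -280.7] 60.3 rect ((571.028076171875, -285.740966796875), (50.0765266418457, 119.40685272216797), 31.30778694152832)
held top z-TCP [-20.1  24.3]
((572.7943725585938, -284.2069091796875), 26.95716094970703)
```

View pics/w7.png

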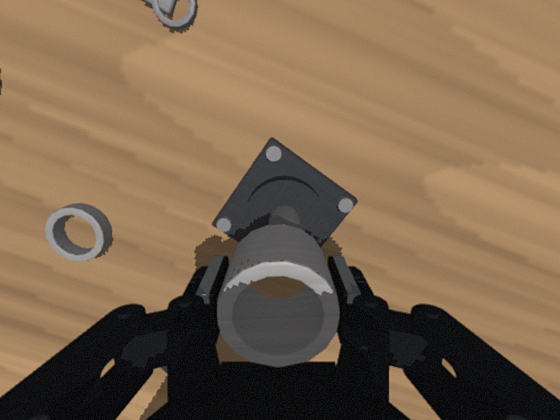

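Emit:
{"api": "arm_command", "payload": {
  "deltas": [
    [0.002,-0.02,-0.03,0,0,0,-0.3],
    [0.002,-0.02,-0.03,0,0,0,-0.3],
    [0.002,-0.02,-0.03,0,0,0,-0.3]
  ]
}}

```text
time: 6.53
ee_pos: [573.3, -289.7, 130.3]
tool_rot: [3.141, -0.005, 0.361]
ft_force: [-0.4, 0.1, -0.3]
opening: 48.2
```

```bash
cat > held.py <<'E'
from w import *
from scipy.optimize import least_squares
s=get_state();e=np.array(s['ee_pos']);print(s['time'],e.round(1),np.round(s['ft_force'],1),np.round(s['tool_rot'],4))
p,d,K,T=snap('wrist',sys.argv[1]);W=cloud(d,K,T)
a=s['tool_rot'][2];o=np.array([np.cos(a),np.sin(a)])  # toward the camera
q=(W[...,:2]-e[:2])@o; t=(W[...,:2]-e[:2])@np.array([-o[1],o[0]])
for lo,hi in((-17,0),(0,18)):
    w=W[(d>0)&(q>12)&(q<32)&(abs(t)<17)&(W[...,2]>e[2]+lo)&(W[...,2]<e[2]+hi)]
    f=least_squares(lambda c:np.hypot(w[:,0]-c[0],w[:,1]-c[1])-25,e[:2],loss='soft_l1')
    print('held centre',len(w),f.x.round(1),'rms',np.sqrt(np.mean(f.fun**2)).round(2),'z',np.percentile(w[:,2],[1,99]).round(1))
E
python3 held.py w8
```

```text
6.5333 [ 573.3 -289.7  130.3] [-0.4  0.1 -0.3] [ 3.1406 -0.0046  0.3611]
held centre 874 [ 571.2 -290.8] rms 0.23 z [113.6 130.1]
held centre 1344 [ 571.1 -290.7] rms 0.25 z [130.5 148.1]
```

The held sleeve's axis is (571.2,-290.8) and upright, against the axle's (570.8,-288.9). That is 2 mm off with 6 mm of play. I'll correct it while descending.

Emit:
{"api": "arm_command", "payload": {
  "deltas": [
    [-0.002,0.008,-0.03,0,0,0,-0.3],
    [-0.002,0.008,-0.07,0,0,0,-0.3],
    [-0.002,0.008,-0.12,0,0,0,-0.3],
    [-0.002,0.008,-0.17,0,0,0,-0.3],
    [-0.002,0.008,-0.22,0,0,0,-0.3],
    [-0.002,0.008,-0.26,0,0,0,-0.3],
    [-0.002,0.008,-0.26,0,0,0,-0.3],
    [-0.002,0.008,-0.26,0,0,0,-0.3]
  ]
}}

```text
time: 7.25
ee_pos: [572.3, -287.3, 64.3]
tool_rot: [-3.141, -0.004, 0.361]
ft_force: [0.3, -0.2, -0.4]
opening: 48.2
```

```bash
python3 held.py w9
```

```text
7.25 [ 572.3 -287.3   64.3] [ 0.3 -0.2 -0.4] [-3.1413 -0.0035  0.3612]
held centre 886 [ 570.2 -288.3] rms 0.23 z [47.5 64.2]
held centre 1346 [ 570.1 -288.3] rms 0.25 z [64.5 82.2]
```

Emit:
{"api": "arm_command", "payload": {
  "deltas": [
    [0.002,-0.002,-0.015,0,0,0,-0.3],
    [0.002,-0.002,-0.03,0,0,0,-0.3],
    [0.002,-0.002,-0.04,0,0,0,-0.3],
    [0.002,-0.002,-0.04,0,0,0,-0.3],
    [0.002,-0.002,-0.04,0,0,0,-0.3],
    [0.002,-0.002,-0.04,0,0,0,-0.3]
  ]
}}

```text
time: 7.8
ee_pos: [573.6, -288.1, 55.4]
tool_rot: [3.141, -0.005, 0.361]
ft_force: [-0.4, -0.3, -0.9]
opening: 48.5
```

Emit:
{"api": "arm_command", "payload": {
  "deltas": [
    [0,0,-0.004,0,0,0,-0.3],
    [0,0,-0.008,0,0,0,-0.3],
    [0,0,-0.008,0,0,0,-0.3],
    [0,0,-0.008,0,0,0,-0.3]
  ]
}}

```text
time: 8.13
ee_pos: [573.5, -288.1, 53.3]
tool_rot: [3.141, -0.005, 0.361]
ft_force: [0.0, -0.4, -1.8]
opening: 48.4
```

```bash
python3 held.py w10
```

```text
8.1333 [ 573.5 -288.1   53.3] [ 0.  -0.4 -1.8] [ 3.1406 -0.0048  0.3611]
held centre 875 [ 571.4 -289.2] rms 0.23 z [36.5 53.1]
held centre 1347 [ 571.3 -289.1] rms 0.24 z [53.5 71.2]
```

Emit:
{"api": "arm_command", "payload": {
  "deltas": [
    [0,0,-0.003,0,0,0,-0.3],
    [0,0,-0.006,0,0,0,-0.3],
    [0,0,-0.006,0,0,0,-0.3],
    [0,0,-0.006,0,0,0,-0.3]
  ]
}}

```text
time: 8.52
ee_pos: [573.7, -288.1, 51.9]
tool_rot: [3.14, -0.005, 0.361]
ft_force: [1.1, -0.1, 0.4]
opening: 48.5
```

Emit:
{"api": "arm_command", "payload": {
  "deltas": [
    [0,0,-0.004,0,0,0,-0.3],
    [0,0,-0.004,0,0,0,-0.3],
    [0,0,-0.004,0,0,0,-0.3]
  ]
}}

```text
time: 8.77
ee_pos: [573.7, -288.2, 51.9]
tool_rot: [3.14, -0.005, 0.361]
ft_force: [-2.4, 0.7, 7.9]
opening: 48.3
```

Contact: z stopped at 51.9 with 8 N. The expected value is 30 plus the 21.8 mm grasp height, so the sleeve is on the shoulder. I'll open and retreat straight up.

Emit:
{"api": "arm_command", "payload": {
  "deltas": [
    [0,0,0,0,0,0,0.3],
    [0,0,0,0,0,0,0.6],
    [0,0,0,0,0,0,1],
    [0,0,0,0,0,0,1],
    [0,0,0,0,0,0,1],
    [0,0,0,0,0,0,1]
  ]
}}

```text
time: 9.27
ee_pos: [573.7, -288.2, 51.8]
tool_rot: [3.141, -0.005, 0.361]
ft_force: [-0.5, -0.2, -0.1]
opening: 85.1
```

```bash
python3 held.py w11
```

```text
9.2667 [ 573.7 -288.2   51.8] [-0.5 -0.2 -0.1] [ 3.1405 -0.0048  0.361 ]
held centre 886 [ 571.6 -289.2] rms 0.23 z [35.1 51.6]
held centre 1328 [ 571.6 -289.2] rms 0.24 z [52.  69.6]
```

Emit:
{"api": "arm_command", "payload": {
  "deltas": [
    [-0.005,0,0.05,0,0,0,1],
    [-0.005,0,0.15,0,0,0,1],
    [-0.005,0,0.3,0,0,0,1],
    [-0.005,0,0.5,0,0,0,1],
    [-0.005,0,0.65,0,0,0,1],
    [-0.005,0,0.7,0,0,0,1],
    [-0.005,0,0.7,0,0,0,1],
    [-0.005,0,0.7,0,0,0,1]
  ]
}}

```text
time: 9.98
ee_pos: [572.9, -288.5, 228.8]
tool_rot: [3.138, -0.007, 0.361]
ft_force: [-0.4, -0.1, 0.1]
opening: 85.5
```

```bash
python3 ax.py w12; python3 - <<'E'
from h import *
for n in('top','scene'):
    p,d,K,T=snap(n,n+'1');W=cloud(d,K,T);z0=np.load(f'pics/{n}0.npz');W0=cloud(z0['d'],K,T)
    for nm,x,y in(('placed',571,-288),('fitted',571,319),('collar',490,-128)):
        for t,V,D in(('before',W0,z0['d']),('after',W,d)):
            w=V[(D>0)&(np.hypot(V[...,0]-x,V[...,1]-y)<40)&(V[...,2]>(60 if nm!='collar' else 10))&(V[...,2]<110)]
            c=cv2.minEnclosingCircle(w[:,:2].astype('float32')) if len(w) else None;print(n,nm,t,len(w),c)
E
python3 -c "
import cv2;im=cv2.imread('pics/w12.png');cv2.imwrite('pics/w12c.png',im)"
```

```text
9.98 [ 572.9 -288.5  228.8] [ 3.138 -0.007  0.361] [-0.4 -0.1  0.1] 85.5
[ 641. -263.  357.] [-0.26 -0.1  -0.96]
[  30    0   34   94 2317] [583. -46.   8.] [667.  -8.  28.] top z 26.2 circ 618.8 -30.0 35.6
[331   0  57  12 479] [ 761. -324.    8.] [ 782. -273.   42.] top z 39.7 circ 764.5 -299.5 12.5
[ 223  133  109  107 6165] [ 517. -343.    8.] [ 625. -235.   96.] top z 92.7 circ 570.9 -288.9 8.6
[ 97 184  47  43 900] [ 467. -154.    8.] [ 516. -104.   17.] top z 16.3 circ 490.9 -129.1 25.2
[ 183  296   69   66 1413] [ 333. -339.    8.] [ 406. -233.   17.] top z 16.5 circ 371.5 -287.4 60.9
[541 316  19  51 488] [ 489. -697.    8.] [ 541. -690.   38.] top z 35.6 circ 496.2 -695.0 7.2
10 15 2641 circ [ 571.3 -288.9] 61.9 rect ((571.1195068359375, -289.0473327636719), (89.56393432617188, 89.49518585205078), 75.21510314941406)
27 33 735 circ [ 570.9 -289. ] 32.0 rect ((578.6464233398438, -285.70880126953125), (46.62039566040039, 63.60828399658203), 22.839414596557617)
60 79 1338 circ [ 572.3 -289. ] 24.9 rect ((572.5701293945312, -289.0006408691406), (48.87584686279297, 49.11870574951
[... 472 characters left out ...]
4), 25.481935501098633)
top collar before 148 ((487.04351806640625, -129.37078857421875), 24.912281036376953)
top collar after 149 ((487.0726623535156, -129.40020751953125), 24.95773696899414)
scene placed before 173 ((572.8677368164062, -284.36083984375), 12.159200668334961)
scene placed after 381 ((572.3111572265625, -284.6972961425781), 26.999277114868164)
scene fitted before 638 ((571.1461181640625, 321.7550354003906), 25.7379150390625)
scene fitted after 638 ((571.2198486328125, 322.5945129394531), 26.061595916748047)
scene collar before 178 ((490.420654296875, -125.57555389404297), 25.955341339111328)
scene collar after 176 ((491.0995788574219, -125.98615264892578), 26.281166076660156)
```

View pics/w12.png

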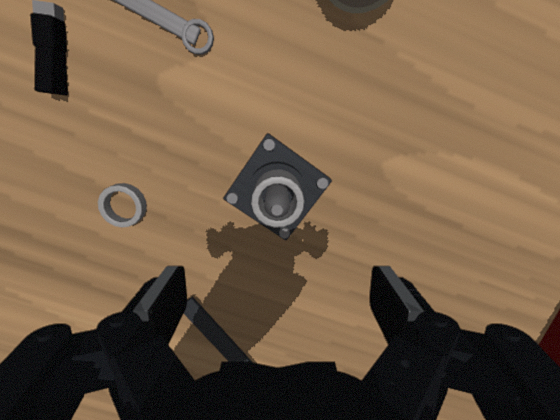

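View pics/scene1.png

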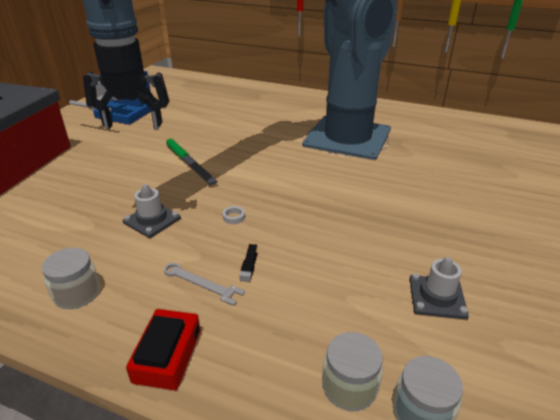

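The sleeve rings the shaft at (278,203) in the wrist view and matches the fitted one in the scene view, at (148,205) against (444,278). I'll check the rim height, then hand in.

```bash
python3 - <<'E'
from h import *
z=np.load('pics/w12.npz');W=cloud(z['d'],z['K'],z['T']);r=np.hypot(W[...,0]-571.7,W[...,1]+289)
w=W[(z['d']>0)&(r>19.5)&(r<24)&(W[...,2]>60)&(W[...,2]<85)]
A=np.c_[w[:,:2]-[571.7,-289],np.ones(len(w))];print('rim z',np.median(w[:,2]).round(1),'slope',np.linalg.lstsq(A,w[:,2],rcond=None)[0].round(3))
if abs(np.median(w[:,2])-74)<2: print(hand_in())
E
```

```text
rim z 73.3 slope [ 2.0000e-03 -1.0000e-03  7.3299e+01]
the job is handed in; nothing more can be done
None
```

The loose tall sleeve is fully home on the bare axle at about (571, -289), and I handed the job in at about 10 s of the 38 s allowed. I gripped it at 50 N, carried it over and lowered it until it met the shoulder with about 8 N. I then let go and backed straight up with the gripper open.

**Last checks:**
- **Seated height:** the sleeve's upper rim reads 73.3 mm (74 mm expected), level to within 0.002 slope.
- **Centring:** the sleeve's axis is about 1 mm off the shaft's, within the 6 mm of play.
- **Other parts:** the collar and the fitted sleeve read the same before and after to within about 1 mm.

**Disagreement:** the top and scene cameras differ from each other by about 4–6 mm in absolute position. I relied on the wrist camera, whose successive readings agreed within about 1 mm at close range.

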